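Release a battery pack from its charging dock and store it in the rack

ROBOT

A 6-joint arm with a two-finger parallel gripper is mounted at the origin on a cart in front of the work surface, level with it; the furniture and walls round the work are solid. World frame = base frame: x ahead of the robot, y to its left, z up, the work surface at z = 0. Lengths are in m, angles in rad, forces in N, time in s.
With the tool pointing down it reaches from about 0.25 to 0.775 m from the base axis. Payload 4 kg.
Tool frame: the origin (TCP) lies at the very end of the fingers, on their centre line; the grasp point (between the pads) lies 19 mm behind it; z points along the fingers, y is the line along which they close (so a half turn about z gives the same grasp; the last joint's range is limited). The gripper opens to 94 mm and grips with 3 to 60 N. Pads are 16 mm wide; open, the fingers measure 119 mm over their backs; the gripper's body (75 mm by 177 mm) begins 78 mm behind the grasp point.
Start: joints at [1.016, 0.087, 1.371, -0, 1.684, -0.103], TCP at [0.24, 0.495, 0.206] pointing down, gripper open.
Joint ranges: [-3.1, 3.1], [-0.76, 2.03], [0.27, 2.55], [-1.08, 4.22], [0.17, 2.65], [-2.57, 2.57]. Speed limits (rad/s): [2.79, 2.79, 3.14, 3.14, 3.14, 3.14].

INTERFACE

Orientations are given as [roll, pitch, yaw] about the fixed x, y, z axes, in that order (R = Rz(yaw) Ry(pitch) Rx(roll)).
In Python, from bench import robot gives the robot as it stands. The module is installed in compiled form; this text tells all that it offers.
- The arm moves only by the tool move_arm, never from a script. Its argument "deltas" is one flat list of numbers, 7 for each row, row after row: the turn, a rotation vector about the tool's x, y, z in rad, then the shift along the tool's x, y, z in cm, then the closure, from -1 (fully open) to 1 (shut). A call has 1 to 8 rows; each row is the pose to reach, as a shift and turn from the pose commanded when the call began, along the tool's axes at that moment; what a row does not reach only later rows make up. A row lasts 1/10 s, in which the tool goes at most 50 mm and 8.59 degrees, less where a joint would pass 70% of its speed; a pose out of reach is approached as far as the arm can. A call with a gripper value outside its range is refused whole. The fingers move at their own pace and stop on an object; the grip force is fixed at half the most. Time passes only in rows, so rows that repeat a pose let the fingers close. It gives the time, the measured TCP pose, the force, the opening and the grip force at its end, in the units of the state.
- robot.get_obs(): the state, without advancing time (a new reading comes with each control period).
- robot.snapshot(name): name is "side" or "top"; returns a dict with "image" (384x512x3 uint8, red, green, blue), "depth" (384x512 float32, m along the optical axis (not along the pixel's ray), 0 where there is no reading), "fov_y" (degrees; the focal length in pixels is half the picture's height over the tangent of half this angle, whatever the lens; pixels are square), "cx", "cy" (the principal point, pixels), "D" ([k1, k2, p1, p2, k3] as OpenCV has them; the pictures are not rectified), "origin" and "orientation" of the camera in the world. Camera axes: x right, y up, looking along -z (the intrinsics and any distortion apply to the point x, -y, -z); pixel columns grow to the right and rows downward; lengths in m; the calibration is good to about 2 mm. A picture is of the moment at which its call begins.
- robot.close_job(): hands the job in; it is judged then, once.
The state is a dict: "time": time; "joint_positions": joint angles; "qvel": joint speeds; "joint_torque": joint torques, N m; "tool_pos": TCP position; "ee_rot": TCP orientation; "wrist_force": force on the tool from outside, world axes, zero at the start; "wrist_torque": the same for the moment, N m; "width": finger opening in m; "finger_force": force on a finger pad.
Only numpy, scipy, OpenCV 4.12 (cv2) and the standard library are available. Lean on these libraries where they do the work, as an engineer would, in place of code of your own. Each camera call takes 0.05 s, during which the arm holds its last target. There are 200 camera calls.

TASK

First shift the loose cover plate off the empty rack bay so that it lies on the rack over the bay with the stored pack. Then pinch the two side release buttons of the battery pack in the charging dock, lift the pack out and stand it upright on open bench, let go, take it again across its thin sides (the fingers do not fit beside it in the bay) and stand it fully down and square in the empty bay. Drop nothing, and leave the stored pack and the other things on the bench where they are.

Things in the scene. Friction and masses are not known exactly. Their poses are not given: they have to be found in the camera images.
- pack: Black battery pack, grey cap: upright block 36 (x) by 50 (y) by 90 mm (z), about 0.2 kg, alike turned by half a turn; origin at the centre of its underside. Locked in the dock at first, axes as the dock's. A grey ribbed button on each y face, 54 to 80 mm above the underside, 12 mm wide, stands out 7 mm (64 mm over both). Catches 12 to 20 mm above the underside stand out 6.5 mm under dock lips.
- pack_grip (a point): Point on the pack's upright axis midway between the two buttons, 67 mm above its underside; axes as the pack's. Pinched here along the pack's y, both buttons go flush and draw in their catches, and the fingers then grip the 50 mm body itself.
- release_left (a joint): Travel of the button on the pack's +y face in m: 0 = out (sprung, locked), about 0.007 = pressed flush; the catch clears the dock's lip from 0.005. Spring 900 N/m (about 6 N when flush); it springs back out when let go.
- release_right (a joint): The same for the button on the pack's -y face.
- dock: Low grey charging dock, fixed to the bench: base 74 mm (x) by 104 mm (y), its side lips up to 40 mm high; origin at the centre of its underside. The pack stands in its middle on a floor 8 mm above the bench, with about 2 mm of play; it comes out straight up once both catches are drawn in. (A wall unit overhangs the back of the bench beyond x = 0.7 m: work nearer than that.)
- rack: Aluminium storage rack, fixed to the bench: floor plate 64 mm (x) by 168 mm (y), 6 mm thick, with three upright walls 8 mm thick across it at y = -80, 0 and +80 mm, tops 100 mm above the bench. This makes two bays 72 mm wide (y), open in front, behind (x) and above. Origin at the centre of its underside.
- bay_a (a point): Centre of the floor of the bay on the rack's +y side (rack y = +40 mm, 6 mm above the bench); axes as the rack's. One bay holds the stored pack and the other is empty, which varies.
- bay_b (a point): Centre of the floor of the bay on the rack's -y side (rack y = -40 mm); axes as the rack's.
- stored_pack: A second, like pack (same shape and size, about 0.35 kg, buttons fixed) standing in one bay of the rack; origin at the centre of its underside, axes as the rack's. Its top is 96 mm above the bench. Leave it where it is.
- cover: Loose white cover plate 60 mm (x) by 90 mm (y) by 5 mm, about 0.15 kg, lying on the wall tops (100 mm above the bench) over the empty bay, centred on the bay, axes as the rack's. A grip rib stands on it, 10 mm thick (y), 50 mm long (x), from 5 to 37 mm above the underside. Origin at the centre of its underside.
- amber_bottle: Bystander: amber glass bottle, 58 mm across, 118 mm high; origin at the centre of its underside (as for all bystanders).
- dropper_bottle: Bystander: small amber dropper bottle, 36 mm across, 101 mm high.
- beaker: Bystander: glass beaker, 52 mm across, 68 mm high.
- sample_pot: Bystander: white sample pot with a screw lid, 54 mm across, 68 mm high.
- timer: Bystander: white bench timer on its foot, 35 mm (x) by 68 mm (y), 65 mm high.
- tape_roll: Bystander: roll of label tape lying flat, 69 mm across, 19 mm high.
- small_beaker: Bystander: small glass beaker, 44 mm across, 55 mm high.
There are look-alikes about, which are no part of the job. What is shaped like the pack but blue or pink is not meant.

How it is judged:
On the way, in this order (a step that is already met when the one before it is completed fails the run):
1. the cover plate lies on the rack over the stored pack, let go (horizontal distance between cover and stored_pack below 0.02 m and height (world z) of cover between 0.097 and 0.104 m and angle between cover's own z axis and vertical below 0.05 rad and contact force between cover and the fingers below 0.1 N), for 0.2 s.
2. both release buttons are pressed in together while the pack is in the dock (value of joint each of release_left, release_right above 0.0045 m and horizontal distance between pack and dock below 0.012 m and height (world z) of pack below 0.025 m), for 0.05 s.
3. the pack stands upright on the open bench, clear of dock and rack, let go (height (world z) of pack below 0.005 m and angle between pack's own z axis and vertical below 0.08 rad and contact force between pack and the fingers below 0.1 N and linear speed of pack below 0.03 m/s and horizontal distance between pack and dock above 0.075 m and horizontal distance between pack and rack above 0.075 m), for 0.2 s.
At the end, for the whole second after the job is handed in: The pack stands let go and at rest on the floor of the empty bay: within 16 mm of its centre, 3 to 10 mm above the bench, upright to 0.06 rad, square to the rack to 0.15 rad. The cover lies flat on the wall tops within 20 mm of centre over the stored pack, let go and at rest (all of step 1 and (horizontal distance between pack and bay_a below 0.016 m or horizontal distance between pack and bay_b below 0.016 m) and height (world z) of pack between 0.003 and 0.01 m and angle between pack's own z axis and vertical below 0.06 rad and angle between the y axis of pack and the y axis of rack, either way round below 0.15 rad and linear speed of each of pack, cover below 0.02 m/s and contact force between pack and the fingers below 0.1 N); the robot touches nothing.
It fails at once if the stored pack is moved by more than 15 mm or tipped by more than 0.2 rad (distance of stored_pack from where it was at the start of the episode above 0.015 m or angle between stored_pack's own z axis and vertical above 0.2 rad).
It fails at once if the pack is dropped (it falls faster than 0.4 m/s with no finger on it) (linear speed of pack above 0.4 m/s and contact force between pack and the fingers below 0.1 N).
It fails at once if the cover plate is dropped (it moves faster than 0.4 m/s with no finger on it) (linear speed of cover above 0.4 m/s and contact force between cover and the fingers below 0.1 N).
It fails at once if a bystander is moved by more than 30 mm or tipped by more than 0.3 rad (distance of any of amber_bottle, dropper_bottle, beaker, sample_pot, timer, tape_roll, small_beaker from where it was at the start of the episode above 0.03 m or angle between any of amber_bottle, dropper_bottle, beaker, sample_pot, timer, tape_roll, small_beaker's own z axis and vertical above 0.3 rad).
It also fails if it takes over 67 s, if anything falls off the work surface, if the arm or the gripper's body presses on something with over 40 N, if the wrist force passes 120 N, or if a joint passes its speed limit or range.

## Working session

There is one attempt and no reset: what is moved stays moved. The work goes in short steps, Python scripts to look and compute and a tool call to move; the robot and the scene stay as the last step left them, time stands still between calls to the robot, and variables do not carry over. Pictures are saved under pics/ and viewed, at most 10 in all, crops included, and the job is handed in when it is done.

Besides the shell and the picture viewer there is one more tool, called after ">>>" as a command line: name --argument value ..., lists and objects as JSON in quotes. move_arm: Moves the arm, as the interface text tells. Its arguments: {"type":"object","properties":{"deltas":{"type":"array","items":{"type":"number"}}},"required":["deltas"]}

```bash
mkdir -p pics; cat > h.py <<'E'
import numpy as np, cv2
from scipy.spatial.transform import Rotation as R
from bench import robot
def cam(n):
    s=robot.snapshot(n); h,w=s["depth"].shape
    f=h/2/np.tan(np.radians(s["fov_y"])/2)
    K=np.array([[f,0,s["cx"]],[0,f,s["cy"]],[0,0,1.]])
    v,u=np.mgrid[0:h,0:w]
    uv=np.stack([u,v],-1).reshape(-1,1,2).astype(np.float64)
    p=cv2.undistortPoints(uv,K,np.array(s["D"],float)).reshape(h,w,2)
    d=np.stack([p[...,0],-p[...,1],-np.ones((h,w))],-1)
    o=np.array(s["orientation"],float)
    Rm=o if o.shape==(3,3) else (R.from_quat(o) if o.size==4 else R.from_euler('xyz',o)).as_matrix()
    ray=d@Rm.T
    s["P"]=ray*s["depth"][...,None]+np.array(s["origin"]); s["ray"]=ray; s["R"]=Rm
    return s
def save(im,n): cv2.imwrite("pics/"+n,cv2.cvtColor(im,cv2.COLOR_RGB2BGR))
E
python3 - <<'E'
from h import *
for n in("side","top"):
    s=cam(n); save(s["image"],n+"0.png"); np.savez(""+n+"0.npz",im=s["image"],P=s["P"],ray=s["ray"],o=s["origin"],d=s["depth"])
    print(n,s["origin"],s["orientation"],s["fov_y"],s["D"],(s["depth"]>0).mean())
print(robot.get_obs())
E
```

```text
side [ 0.02012633 -0.87469931  0.66839372] [ 1.05068174 -0.00780527 -0.52493073] 57.657155357014524 [-0.0945027  0.         0.         0.         0.       ] 0.9958292643229166
top [-0.45148398  0.32653113  1.69109928] [ 0.57610024  0.00959797 -1.91383315] 45.32531318575057 [0.06181124 0.         0.         0.         0.        ] 0.9956715901692709
{'time': 0.1, 'joint_positions': array([ 1.01587456e+00,  8.79038690e-02,  1.37210693e+00, -2.18505587e-05,
        1.68357855e+00, -1.03107406e-01]), 'qvel': array([-1.82512131e-03, -1.57475183e-03, -3.06929496e-03, -7.06325443e-05,
       -3.51712940e-04, -1.46261895e-03]), 'joint_torque': array([ 1.10408393e-03, -3.41252267e+01, -3.03302586e+01,  7.18775019e-02,
        3.03783605e-02, -9.65289382e-05]), 'tool_pos': array([0.2398839 , 0.49438446, 0.20440683]), 'ee_rot': array([-3.13960433e+00, -1.83908185e-04,  2.68977567e+00]), 'wrist_force': array([-0.60924172, -0.51992195, -0.88153078]), 'wrist_torque': array([-0.00139216, -0.05135858, -0.03169661]), 'finger_force': 0.0, 'width': 0.09397031137166716}
```

View pics/top0.png

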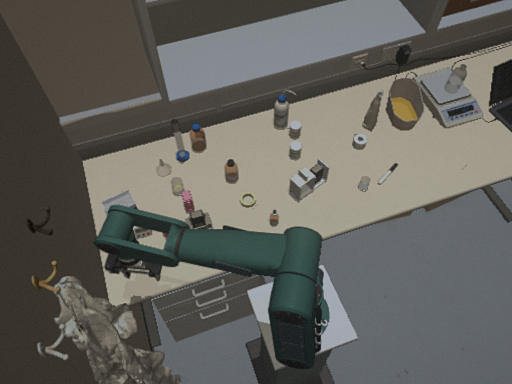

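View pics/side0.png

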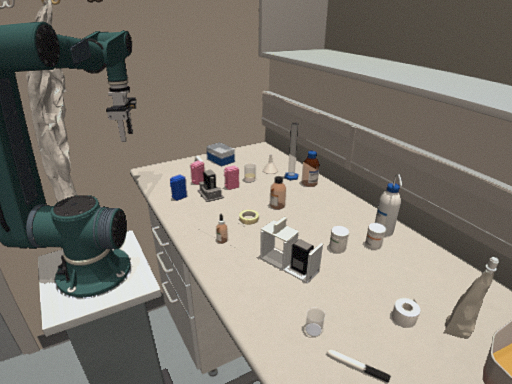

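The top view shows the rack at about (308,178) and the dock by the gripper at (200,220). In the side view the rack is at (290,250), with the cover over its left (+y) bay and the stored pack on the right. The dock with the black pack is at (210,187).

```bash
python3 - <<'E'
from h import *
S=np.load("side0.npz");T=np.load("top0.npz")
for nm,D,pts in(("side",S,[(283,229),(303,243),(210,175),(210,197),(222,233),(250,217),(278,195),(198,175),(232,178),(179,190),(339,240),(315,322)]),("top",T,[(305,180),(318,170),(200,218),(275,216),(248,199),(188,200),(231,170),(205,228)])):
    for u,v in pts: print(nm,u,v,D["P"][v,u].round(3),D["im"][v,u])
def crop(D,x0,y0,x1,y1,k): return cv2.resize(D["im"][y0:y1,x0:x1],None,fx=k,fy=k,interpolation=cv2.INTER_CUBIC)
a=crop(S,150,150,250,210,4); b=crop(S,240,205,340,290,4); c=crop(T,160,140,340,240,4)[:, :]
out=np.zeros((340+400,800,3),np.uint8); out[:240,:400]=a; out[:340,400:]=b; out[340:740,:720]=c
save(cv2.resize(out,(640,592)),"crop0.png")
# heightmap both
C=np.concatenate([D["P"][D["d"]>0] for D in(S,T)])
for n,(x0,x1,y0,y1) in dict(rack=(0.3,0.7,-0.3,0.2),).items():
  for nm,D in(("S",S),("T",T)):
    P=D["P"][D["d"]>0]
    for z0,z1 in((.092,.099),(.0985,.1035),(.1035,.11),(.125,.142)):
        q=P[(P[:,2]>z0)&(P[:,2]<z1)&(P[:,0]>x0)&(P[:,0]<x1)&(P[:,1]>y0)&(P[:,1]<y1)]
        if len(q)>5:
            r=cv2.minAreaRect((q[:,:2]*1000).astype(np.float32)); print(nm,z0,len(q),q.mean(0).round(3),r)
E
```

```text
side 283 229 [ 0.504 -0.212  0.106] [221 225 215]
side 303 243 [ 0.522 -0.284  0.097] [138 133 125]
side 210 175 [0.476 0.235 0.094] [68 69 65]
side 210 197 [0.46  0.208 0.016] [66 60 60]
side 222 233 [ 0.383 -0.06   0.04 ] [153 124 100]
side 250 217 [0.534 0.029 0.002] [220 208 192]
side 278 195 [0.647 0.026 0.062] [143 108  87]
side 198 175 [0.474 0.358 0.043] [120  67  74]
side 232 178 [0.578 0.253 0.049] [134  74  84]
side 179 190 [0.36  0.269 0.044] [ 21  51 102]
side 339 240 [ 0.664 -0.28   0.052] [141 132 121]
side 315 322 [ 0.408 -0.487  0.051] [161 151 142]
top 305 180 [ 0.47  -0.214  0.108] [95 91 77]
top 318 170 [ 0.506 -0.29   0.094] [109 105  97]
top 200 218 [0.458 0.242 0.086] [36 36 30]
top 275 216 [ 0.379 -0.047  0.059] [125  97  77]
top 248 199 [0.525 0.018 0.003] [165 161 145]
top 188 200 [0.555 0.265 0.087] [162 108 121]
top 231 170 [0.638 0.054 0.085] [133 104  81]
top 205 228 [0.447 0.232 0.015] [53 52 48]
S 0.092 176 [ 0.527 -0.205  0.096] ((578.9371337890625, -125.03115844726562), (308.2056884765625, 295.87017822265625), 21.803020477294922)
S 0.0985 64 [ 0.51  
[... 243 characters left out ...]
8186035156)
S 0.125 73 [ 0.492 -0.212  0.133] ((492.52056884765625, -210.17355346679688), (47.970970153808594, 11.835058212280273), 22.904329299926758)
T 0.092 90 [ 0.52  -0.18   0.096] ((570.7225952148438, -121.70872497558594), (295.272216796875, 288.2033386230469), 21.76186180114746)
T 0.0985 105 [ 0.502 -0.197  0.101] ((571.4561157226562, -120.19352722167969), (303.2359619140625, 280.8367004394531), 21.546512603759766)
T 0.1035 109 [ 0.497 -0.187  0.107] ((577.3533935546875, -102.69612121582031), (362.837158203125, 106.66954040527344), 49.01757049560547)
T 0.125 34 [ 0.489 -0.211  0.133] ((489.47479248046875, -213.6177215576172), (45.21887969970703, 15.70218563079834), 15.671817779541016)
```

View pics/crop0.png

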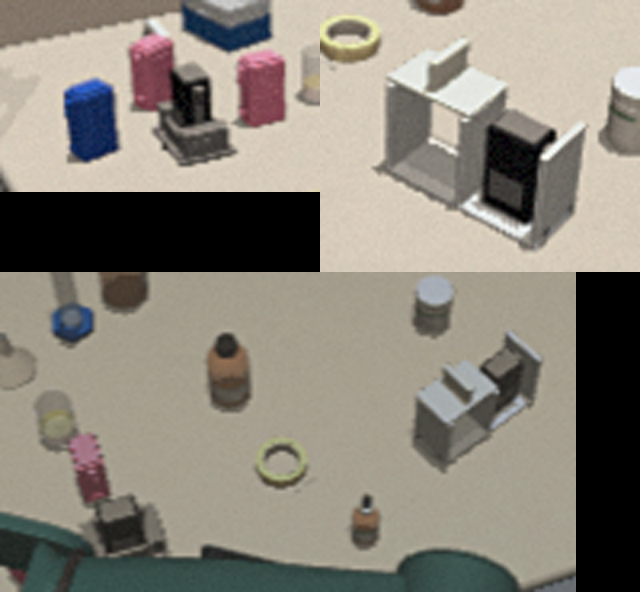

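The crop shows the rib of the cover at (450,65), the stored pack at (520,170), and the dock with the black pack at (190,110), a pink look-alike on each side of it. Rack yaw is about 20°. I'll refine the poses next.

```bash
cat > m.py <<'E'
from h import *
def reg(P,c,r,z0,z1):
    P=P.reshape(-1,3); return P[(np.hypot(P[:,0]-c[0],P[:,1]-c[1])<r)&(P[:,2]>z0)&(P[:,2]<z1)]
def rect(q):
    if len(q)<5: return "few"
    r=cv2.minAreaRect((q[:,:2]*1000).astype(np.float32)); return len(q),np.round(q.mean(0),4),np.round(r[0],1),np.round(r[1],1),round(r[2],1)
E
python3 - <<'E'
from m import *
S=np.load("side0.npz");T=np.load("top0.npz")
for nm,D in(("S",S),("T",T)):
    P=D["P"]
    print(nm,"plate",rect(reg(P,(.492,-.211),.06,.102,.109)))
    print("rib",rect(reg(P,(.492,-.211),.06,.125,.142)), "ribtop",rect(reg(P,(.492,-.211),.06,.134,.142)))
    print("stored top",rect(reg(P,(.522,-.286),.035,.092,.1)))
    print("walls -y",rect(reg(P,(.535,-.325),.04,.097,.104)))
    print("pack top",rect(reg(P,(.468,.24),.05,.094,.103)))
    print("pack body",rect(reg(P,(.468,.24),.06,.06,.103)))
    print("dock lip",rect(reg(P,(.468,.24),.08,.032,.044)))
    print("dock all",rect(reg(P,(.468,.24),.065,.008,.06)))
# objects table
P=np.concatenate([D["P"][D["d"]>0] for D in(S,T)])
P=P[(P[:,2]>.012)&(P[:,2]<.13)&(P[:,0]>.2)&(P[:,0]<.72)&(P[:,1]>-.45)&(P[:,1]<.6)]
g=np.zeros((130,260),np.uint8); ij=np.floor((P[:,:2]-[.2,-.6])/.005).astype(int); np.add.at(g,(ij[:,0],ij[:,1]),1)
n,l,st,c=cv2.connectedComponentsWithStats((g>0).astype(np.uint8))
for i in range(1,n):
    if st[i][4]>8:
        m=l[ij[:,0],ij[:,1]]==i; q=P[m]; print(q.min(0).round(3),q.max(0).round(3))
E
```

```text
S plate (334, array([ 0.4904, -0.2164,  0.1056]), array([ 493.4, -208.9]), array([61.8, 92.3]), 21.2)
rib (73, array([ 0.4915, -0.2121,  0.1335]), array([ 492.5, -210.2]), array([48. , 11.8]), 22.9) ribtop (42, array([ 0.492 , -0.2108,  0.1366]), array([ 492.5, -209.6]), array([48. , 10.8]), 18.5)
stored top (126, array([ 0.5176, -0.2879,  0.0957]), array([ 517.8, -285.8]), array([31.1, 49.2]), 26.0)
walls -y (58, array([ 0.5312, -0.3211,  0.0995]), array([ 527. , -309.1]), array([62.7, 41.1]), 20.9)
pack top (50, array([0.4753, 0.25  , 0.098 ]), array([477.9, 252. ]), array([49.5, 31.4]), 87.8)
pack body (156, array([0.4733, 0.2405, 0.0849]), array([477.6, 250.1]), array([60.8, 35.6]), 89.6)
dock lip (106, array([0.4709, 0.2319, 0.0386]), array([477.5, 251.7]), array([97.5, 53.9]), 87.5)
dock all (307, array([0.4678, 0.2324, 0.0311]), array([468. , 248.3]), array([ 65.6, 107.5]), 15.3)
T plate (120, array([ 0.4886, -0.2101,  0.1053]), array([ 490.5, -211.2]), array([61.1, 90.8]), 19.1)
rib (34, array([ 0.4891, -0.2111,  0.1329]), array([ 489.5, -213.6]), array([45.2, 15.7]), 15.7) r
[... 495 characters left out ...]
0)
dock lip (103, array([0.4726, 0.2467, 0.0375]), array([475.5, 250.2]), array([96.6, 57.4]), 88.5)
dock all (215, array([0.4656, 0.2444, 0.0342]), array([472.7, 244.7]), array([ 61.8, 106.7]), 0.9)
[0.334 0.264 0.012] [0.394 0.302 0.094]
[ 0.364 -0.064  0.012] [ 0.404 -0.028  0.103]
[ 0.441 -0.345  0.012] [ 0.563 -0.159  0.13 ]
[0.444 0.199 0.012] [0.505 0.301 0.107]
[0.449 0.35  0.012] [0.506 0.394 0.094]
[ 0.485 -0.014  0.012] [0.555 0.059 0.029]
[0.499 0.443 0.013] [0.538 0.513 0.07 ]
[0.546 0.244 0.012] [0.612 0.288 0.096]
[0.606 0.473 0.012] [0.714 0.598 0.079]
[0.626 0.019 0.012] [0.687 0.077 0.124]
[ 0.646 -0.289  0.013] [ 0.712 -0.234  0.079]
[0.649 0.261 0.013] [0.706 0.321 0.075]
```

```bash
cat > go.py <<'E'
import sys; from h import *
# usage: go.py x y z yaw -> turn about tool z, shift cm in tool axes
x,y,z,w=map(float,sys.argv[1:5]); o=robot.get_obs(); p=o["tool_pos"]; A=R.from_euler('xyz',o["ee_rot"])
B=R.from_euler('xyz',[np.pi,0,w]); print("t",round(o["time"],2),"at",p.round(4),o["ee_rot"].round(4),"F",o["wrist_force"].round(1),"w",round(o["width"],4),round(float(o["finger_force"]),1),"j",o["joint_positions"].round(2))
print("turn",(A.inv()*B).as_rotvec().round(3),"cm",(A.inv().apply(np.array([x,y,z])-p)*100).round(2))
E
python3 go.py .492 -.210 .18 .356
```

```text
t 0.1 at [0.2399 0.4944 0.2044] [-3.1396e+00 -2.0000e-04  2.6898e+00] F [-0.6 -0.5 -0.9] w 0.094 0.0 j [ 1.02  0.09  1.37 -0.    1.68 -0.1 ]
turn [-1.000e-03  2.000e-03  2.334e+00] cm [-53.44 -52.36   2.53]
```

>>> move_arm --deltas '[0,0,2.334,-53.4,-52.4,0,-1,0,0,2.334,-53.4,-52.4,0,-1,0,0,2.334,-53.4,-52.4,0,-1,0,0,2.334,-53.4,-52.4,0,-1,0,0,2.334,-53.4,-52.4,0,-1,0,0,2.334,-53.4,-52.4,0,-1,0,0,2.334,-53.4,-52.4,0,-1,0,0,2.334,-53.4,-52.4,0,-1]'

```text
time: 0.9
tool_pos: [0.3746, 0.1162, 0.2052]
ee_rot: [3.141, -0.0, 1.484]
wrist_force: [0.2, 0.5, 0.1]
width: 0.0937
finger_force: 0.0
```

```bash
python3 go.py .492 -.210 .18 .356
```

```text
t 0.9 at [0.3746 0.1162 0.2052] [ 3.1414e+00 -2.0000e-04  1.4840e+00] F [0.2 0.5 0.1] w 0.0937 0.0 j [ 0.16 -0.27  1.7   0.    1.71  0.24]
turn [ 0.    -0.     1.128] cm [-31.48  14.52   2.52]
```

>>> move_arm --deltas '[0,0,1.128,-31.5,14.5,0,-1,0,0,1.128,-31.5,14.5,0,-1,0,0,1.128,-31.5,14.5,0,-1,0,0,1.128,-31.5,14.5,0,-1,0,0,1.128,-31.5,14.5,0,-1,0,0,1.128,-31.5,14.5,0,-1,0,0,1.128,-31.5,14.5,0,-1,0,0,1.128,-31.5,14.5,0,-1]'

```text
time: 1.7
tool_pos: [0.494, -0.2125, 0.2031]
ee_rot: [-3.141, 0.003, 0.351]
wrist_force: [0.3, 0.2, 0.7]
width: 0.0939
finger_force: 0.0
```

```bash
python3 - <<'E'
from m import *
s=cam("top"); P=s["P"]; save(s["image"],"top1.png")
print("pack top",rect(reg(P,(.476,.25),.05,.094,.103)))
print("packbody",rect(reg(P,(.476,.25),.05,.06,.103)))
print("dock lip",rect(reg(P,(.476,.25),.08,.032,.044)))
print("dock all",rect(reg(P,(.476,.25),.065,.005,.06)))
E
python3 go.py .492 -.210 .11 .356
```

```text
pack top (49, array([0.4727, 0.2484, 0.0969]), array([470.2, 249.8]), array([40. , 36.4]), 75.6)
packbody (154, array([0.4703, 0.2511, 0.0871]), array([474.6, 250.3]), array([43.4, 63.7]), 0.4)
dock lip (131, array([0.4717, 0.2518, 0.0379]), array([499.4, 249.3]), array([ 97.3, 111.7]), 87.7)
dock all (317, array([0.4618, 0.2534, 0.029 ]), array([467.9, 253.2]), array([112.8,  89.6]), 77.9)
t 1.75 at [ 0.4936 -0.2102  0.2035] [-3.1393e+00  2.3000e-03  3.5230e-01] F [0.3 0.6 0.2] w 0.0941 0.0 j [-0.51  0.06  1.4  -0.    1.68  0.71]
turn [-0.002  0.002 -0.004] cm [-0.12 -0.05  9.35]
```

>>> move_arm --deltas '[0,0,0,-0.1,0,3,-1,0,0,0,-0.1,0,6,-1,0,0,0,-0.1,0,8,-1,0,0,0,-0.1,0,9.2,-1,0,0,0,-0.1,0,9.2,1,0,0,0,-0.1,0,9.2,1,0,0,0,-0.1,0,9.2,1,0,0,0,-0.1,0,9.2,1]'

```text
time: 2.55
tool_pos: [0.4936, -0.2083, 0.1151]
ee_rot: [3.139, -0.002, 0.362]
wrist_force: [0.2, 0.1, -0.4]
width: 0.0655
finger_force: 0.0
```

>>> move_arm --deltas '[0,0,0,0,0,0,1,0,0,0,0,0,0,1,0,0,0,0,0,0,1]'

```text
time: 2.85
tool_pos: [0.4929, -0.208, 0.1137]
ee_rot: [3.141, -0.0, 0.362]
wrist_force: [1.1, 0.2, 0.1]
width: 0.0417
finger_force: 0.0
```

```bash
python3 go.py .5215 -.288 .11 .356
```

```text
t 2.85 at [ 0.4929 -0.208   0.1137] [ 3.1413e+00 -4.0000e-04  3.6170e-01] F [1.1 0.2 0.1] w 0.0417 0.0 j [-0.51  0.09  1.55  0.    1.5   0.7 ]
turn [ 0.    -0.     0.006] cm [-0.15  8.49  0.37]
```

>>> move_arm --deltas '[0,0,0,0,0,0.3,1,0,0,0,0,0,0.3,1,0,0,0,0,0,0.3,1,0,0,0,0,0,0.3,1,0,0,0,0,0,0.3,1,0,0,0,0,0,0.3,1,0,0,0,0,0,0.3,1]'

```text
time: 3.55
tool_pos: [0.4927, -0.2079, 0.1103]
ee_rot: [-3.141, 0.0, 0.362]
wrist_force: [0.4, -0.3, -0.9]
width: 0.01
finger_force: 30.0
```

```bash
python3 go.py .5215 -.288 .11 .356
```

```text
t 3.55 at [ 0.4927 -0.2079  0.1103] [-3.1414e+00  1.0000e-04  3.6180e-01] F [ 0.4 -0.3 -0.9] w 0.01 30.0 j [-0.51  0.09  1.56  0.    1.49  0.7 ]
turn [-0.     0.     0.006] cm [-0.14  8.51  0.03]
```

>>> move_arm --deltas '[0,0,0,0,0,-1.5,1,0,0,0,0,0,-3,1,0,0,0,0,2,-3,1,0,0,0,0,5,-3,1,0,0,0,0,7,-3,1,0,0,0,0,8.3,-3,1,0,0,0,0,8.3,-3,1,0,0,0,0,8.3,-2.5,1]'

```text
time: 4.35
tool_pos: [0.5226, -0.2854, 0.1366]
ee_rot: [3.141, -0.001, 0.362]
wrist_force: [-0.2, -0.2, -2.0]
width: 0.01
finger_force: 30.0
```

```bash
python3 go.py .5220 -.2855 .1105 .356; python3 - <<'E'
from m import *
s=cam("side"); P=s["P"]
c=(.522,-.2855)
for z0,z1 in((.118,.133),(.13,.14)): print(rect(reg(P,c,.07,z0,z1)))
print("mid wall",rect(reg(P,(.507,-.248),.04,.097,.1035)))
print("+y wall",rect(reg(P,(.479,-.173),.04,.095,.1035)))
print("stored",rect(reg(P,(.52,-.285),.04,.09,.0975)))
save(cv2.resize(s["image"][180:310,230:360],None,fx=4,fy=4,interpolation=cv2.INTER_CUBIC),"side1.png")
E
```

```text
t 4.35 at [ 0.5226 -0.2854  0.1366] [ 3.1407e+00 -1.5000e-03  3.6180e-01] F [-0.2 -0.2 -2. ] w 0.01 30.0 j [-0.6   0.21  1.37  0.    1.56  0.61]
turn [ 0.001 -0.001  0.006] cm [-0.06 -0.02  2.61]
(331, array([ 0.5185, -0.2929,  0.1312]), array([ 522.4, -285. ]), array([61.7, 91.4]), 21.4)
(345, array([ 0.5194, -0.2913,  0.132 ]), array([ 522.6, -284.5]), array([61.7, 90.5]), 20.9)
mid wall (48, array([ 0.4987, -0.2615,  0.0992]), array([ 500.1, -268.9]), array([37.3, 42.6]), 24.3)
+y wall (52, array([ 0.4765, -0.1746,  0.0995]), array([ 477.4, -173. ]), array([62. ,  9.5]), 21.1)
stored (142, array([ 0.5158, -0.287 ,  0.0943]), array([ 515.5, -280.4]), array([35.1, 63.7]), 23.6)
```

View pics/side1.png

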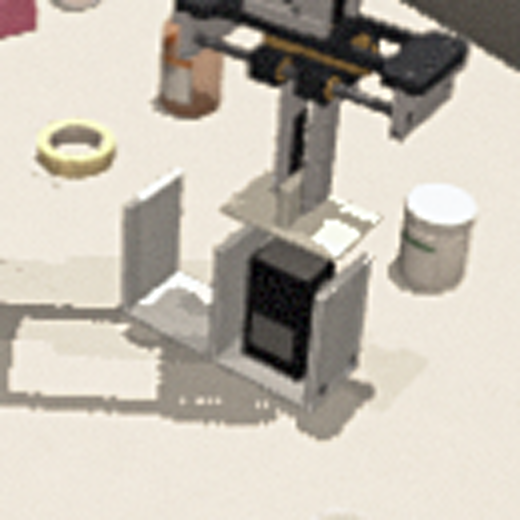

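The cover is held level over the stored pack, at about (300,215) in the crop. I'll move it 2 mm further out and lower it.

>>> move_arm --deltas '[0,0,-0.005,0,0.2,1,1,0,0,-0.005,0,0.2,1.8,1,0,0,-0.005,0,0.2,2.3,1,0,0,-0.005,0,0.2,2.55,1,0,0,-0.005,0,0.2,2.6,1,0,0,-0.005,0,0.2,2.6,1]'

```text
time: 5.0
tool_pos: [0.5229, -0.2871, 0.1103]
ee_rot: [-3.142, -0.0, 0.367]
wrist_force: [-2.5, 1.1, 4.1]
width: 0.0097
finger_force: 30.0
```

```bash
python3 go.py .5240 -.2880 .1103 .362
```

```text
t 5.0 at [ 0.5229 -0.2871  0.1103] [-3.1415e+00 -4.0000e-04  3.6710e-01] F [-2.5  1.1  4.1] w 0.0097 30.0 j [-0.6   0.23  1.4   0.    1.51  0.61]
turn [-0.    -0.     0.005] cm [0.07 0.13 0.  ]
```

>>> move_arm --deltas '[0,0,0,0,0,0,-1,0,0,0,0,0,0,-1,0,0,0,0,0,0,-1,0,0,0,0,0,0,-1,0,0,0,0,0,0,-1,0,0,0,0,0,-3,-1,0,0,0,0,0,-6,-1,0,0,0,0,0,-9,-1]'

```text
time: 5.8
tool_pos: [0.5227, -0.2874, 0.2001]
ee_rot: [-3.141, 0.0, 0.367]
wrist_force: [0.7, -1.2, 0.6]
width: 0.0702
finger_force: 0.0
```

```bash
python3 - <<'E'
from m import *
s=cam("side"); P=s["P"]
print("cover",rect(reg(P,(.5232,-.288),.06,.102,.109)))
E
python3 go.py .475 .251 .2 -.02
```

```text
cover (387, array([ 0.5197, -0.2922,  0.1055]), array([ 522.9, -287. ]), array([62.2, 92.2]), 21.8)
t 5.85 at [ 0.5249 -0.2888  0.207 ] [ 3.1331 -0.0061  0.3668] F [ 1.2 -0.9  3.3] w 0.0744 0.0 j [-0.6   0.19  1.25  0.    1.69  0.61]
turn [ 0.007 -0.008  0.387] cm [ 14.7  -52.19   0.34]
```

>>> move_arm --deltas '[0,0,0.387,14.7,-52.2,0,-1,0,0,0.387,14.7,-52.2,0,-1,0,0,0.387,14.7,-52.2,0,-1,0,0,0.387,14.7,-52.2,0,-1,0,0,0.387,14.7,-52.2,0,-1,0,0,0.387,14.7,-52.2,0,-1,0,0,0.387,14.7,-52.2,0,-1,0,0,0.387,14.7,-52.2,0,-1]'

```text
time: 6.65
tool_pos: [0.4857, 0.1116, 0.1995]
ee_rot: [-3.141, -0.001, -0.02]
wrist_force: [1.1, -0.1, 0.3]
width: 0.0937
finger_force: 0.0
```

```bash
python3 go.py .475 .251 .2 -.02;  python3 - <<'E'
from m import *
s=cam("side"); P=s["P"]; c=(.476,.25)
print("pack top",rect(reg(P,c,.05,.094,.103)))
print("packbody",rect(reg(P,c,.05,.06,.103)))
print("dock lip",rect(reg(P,c,.065,.032,.044)))
E
```

```text
t 6.65 at [0.4857 0.1116 0.1995] [-3.1415e+00 -1.0000e-03 -2.0500e-02] F [ 1.1 -0.1  0.3] w 0.0937 0.0 j [ 0.11 -0.03  1.5  -0.    1.67  1.7 ]
turn [-0.    -0.001 -0.   ] cm [ -1.35 -13.91  -0.05]
pack top (50, array([0.4755, 0.25  , 0.0979]), array([476.2, 255.1]), array([29.1, 49.7]), 1.0)
packbody (156, array([0.4732, 0.2407, 0.0849]), array([474.8, 250.6]), array([35.9, 60.1]), 8.9)
dock lip (100, array([0.4709, 0.232 , 0.0387]), array([476.8, 251.4]), array([98.3, 54.2]), 88.8)
```

>>> move_arm --deltas '[0,0,0,-1.3,-5,0,-1,0,0,0,-1.3,-10,0,-1,0,0,0,-1.3,-13.9,0,-1,0,0,0,-1.3,-13.9,0,-1,0,0,0,-1.3,-13.9,2,-1,0,0,0,-1.3,-13.9,4,-1,0,0,0,-1.3,-13.9,6,-1]'

```text
time: 7.4
tool_pos: [0.4762, 0.2481, 0.1388]
ee_rot: [3.141, -0.001, -0.021]
wrist_force: [-0.0, -0.8, 0.2]
width: 0.0938
finger_force: 0.0
```

```bash
python3 go.py .475 .251 .056 -.02
```

```text
t 7.4 at [0.4762 0.2481 0.1388] [ 3.1413e+00 -7.0000e-04 -2.0600e-02] F [-0.  -0.8  0.2] w 0.0938 0.0 j [ 0.38  0.08  1.51 -0.    1.55  1.97]
turn [ 0.    -0.001 -0.001] cm [-0.13 -0.29  8.28]
```

>>> move_arm --deltas '[0,0,0,-0.1,-0.2,2.5,-1,0,0,0,-0.1,-0.2,5,-1,0,0,0,-0.1,-0.2,7,-1,0,0,0,-0.1,-0.2,8.2,-1,0,0,0,-0.1,-0.2,8.2,0,0,0,0,-0.1,-0.2,8.2,1,0,0,0,-0.1,-0.2,8.2,1,0,0,0,-0.1,-0.2,8.2,1]'

```text
time: 8.2
tool_pos: [0.476, 0.2515, 0.059]
ee_rot: [-3.14, -0.003, -0.02]
wrist_force: [-0.3, 0.9, 0.3]
width: 0.0653
finger_force: 0.7
```

>>> move_arm --deltas '[0,0,0,0,0,0,1,0,0,0,0,0,0,1,0,0,0,0,0,0,1,0,0,0,0,0,0,1,0,0,0,0,0,0,1]'

```text
time: 8.7
tool_pos: [0.476, 0.2523, 0.0591]
ee_rot: [-3.139, -0.003, -0.02]
wrist_force: [-0.7, 2.4, 5.6]
width: 0.0499
finger_force: 29.9
```

```bash
python3 go.py .475 .251 .056 -.02
```

```text
t 8.7 at [0.476  0.2523 0.0591] [-3.1388e+00 -3.0000e-03 -1.9800e-02] F [-0.7  2.4  5.6] w 0.0499 29.9 j [0.38 0.13 1.61 0.   1.39 1.97]
turn [-0.003 -0.003  0.   ] cm [-0.1   0.13  0.31]
```

>>> move_arm --deltas '[0,0,0,0,0,-1,1,0,0,0,0,0,-2.5,1,0,0,0,0,0,-4.5,1,0,0,0,0,0,-6.5,1,0,0,0,0,0,-6.5,1]'

```text
time: 9.2
tool_pos: [0.4764, 0.2508, 0.1257]
ee_rot: [-3.141, -0.005, -0.02]
wrist_force: [0.4, 1.0, -1.7]
width: 0.05
finger_force: 29.9
```

>>> move_arm --deltas '[0,0,0,-1,3,0,1,0,0,0,-2.5,7,0,1,0,0,0,-4,11,0,1,0,0,0,-5,14,0,1,0,0,0,-5.6,15.2,0,1,0,0,0,-5.6,15.2,0,1,0,0,0,-5.6,15.2,0,1]'

```text
time: 9.9
tool_pos: [0.4159, 0.1006, 0.1222]
ee_rot: [-3.141, 0.0, -0.02]
wrist_force: [-0.4, 0.9, -1.6]
width: 0.0498
finger_force: 29.9
```

```bash
python3 go.py .42 .1 .0515 -.02; python3 - <<'E'
from m import *
s=cam("side"); save(cv2.resize(s["image"][100:240,160:310],None,fx=4,fy=4,interpolation=cv2.INTER_CUBIC),"side2.png")
o=robot.get_obs()["tool_pos"]; q=reg(s["P"],o[:2],.06,.01,o[2]-.012); print(q[:,2].min(),np.percentile(q[:,2],2),rect(q))
E
```

```text
t 9.9 at [0.4159 0.1006 0.1222] [-3.141e+00  4.000e-04 -2.050e-02] F [-0.4  0.9 -1.6] w 0.0498 29.9 j [ 0.1  -0.16  1.77  0.    1.53  1.7 ]
turn [-0.001  0.    -0.   ] cm [0.41 0.06 7.07]
0.07322273121370149 0.07481880466364228 (133, array([0.4119, 0.0848, 0.0926]), array([416.6, 100.7]), array([53.9, 35.2]), 89.1)
```

View pics/side2.png

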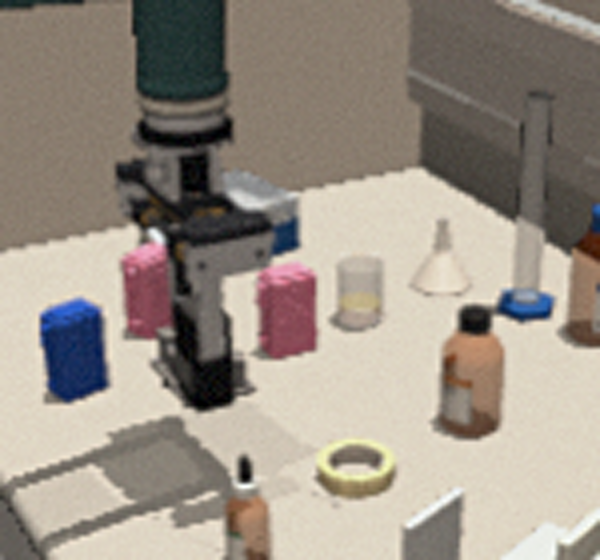

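The pack hangs upright from the gripper, its underside at about (205,400) in the crop and roughly 72 mm up. Lowering.

>>> move_arm --deltas '[0,0,0,0,0,2,1,0,0,0,0,0,4,1,0,0,0,0,0,5.5,1,0,0,0,0,0,6.5,1,0,0,0,0,0,6.8,1,0,0,0,0,0,6.8,1,0,0,0,0,0,6.8,1]'

```text
time: 10.65
tool_pos: [0.4167, 0.1005, 0.0553]
ee_rot: [-3.141, -0.002, -0.02]
wrist_force: [-0.0, 0.6, -2.8]
width: 0.0498
finger_force: 29.9
```

```bash
python3 go.py .416 .1 .0510 -.02
```

```text
t 10.65 at [0.4167 0.1005 0.0553] [-3.1413e+00 -1.5000e-03 -1.9800e-02] F [-0.   0.6 -2.8] w 0.0498 29.9 j [ 0.1  -0.11  1.87  0.    1.38  1.69]
turn [-0.    -0.002  0.   ] cm [-0.07  0.05  0.43]
```

>>> move_arm --deltas '[0,0,0,0,0,0.2,1,0,0,0,0,0,0.35,1,0,0,0,0,0,0.45,1,0,0,0,0,0,0.5,1,0,0,0,0,0,0.5,1]'

```text
time: 11.15
tool_pos: [0.4164, 0.1003, 0.051]
ee_rot: [-3.141, -0.001, -0.02]
wrist_force: [-2.3, 0.5, 5.9]
width: 0.0501
finger_force: 29.9
```

```bash
python3 go.py .416 .1 .0510 -.02
```

```text
t 11.15 at [0.4164 0.1003 0.051 ] [-3.1413e+00 -1.4000e-03 -2.0300e-02] F [-2.3  0.5  5.9] w 0.0501 29.9 j [ 0.1  -0.1   1.87  0.    1.37  1.69]
turn [-0.    -0.001 -0.   ] cm [-0.04  0.03  0.  ]
```

>>> move_arm --deltas '[0,0,0,0,0,0,-1,0,0,0,0,0,0,-1,0,0,0,0,0,0,-1,0,0,0,0,0,0,-1,0,0,0,0,0,0,-1,0,0,0,0,0,-3,-1,0,0,0,0,0,-6,-1,0,0,0,0,0,-8.5,-1]'

```text
time: 11.95
tool_pos: [0.416, 0.1002, 0.1356]
ee_rot: [-3.142, -0.0, -0.02]
wrist_force: [-0.3, -0.2, -0.8]
width: 0.094
finger_force: 0.0
```

```bash
python3 go.py .4165 .1003 .136 1.551; python3 - <<'E'
from m import *
c=(.4165,.1003)
for n in("side","top"):
    s=cam(n); P=s["P"]
    print("top",rect(reg(P,c,.05,.085,.094)),"body",rect(reg(P,c,.05,.02,.094)))
E
```

```text
t 11.95 at [0.416  0.1002 0.1356] [-3.1415e+00 -5.0000e-04 -2.0300e-02] F [-0.3 -0.2 -0.8] w 0.094 0.0 j [ 0.1  -0.17  1.75  0.    1.55  1.69]
turn [ 0.    -0.    -1.571] cm [ 0.04 -0.02 -0.04]
top (72, array([0.4175, 0.0959, 0.0895]), array([419.6,  97.4]), array([46.9, 33. ]), 82.9) body (310, array([0.4135, 0.0869, 0.0624]), array([417.8,  95. ]), array([56.5, 38. ]), 87.7)
top (59, array([0.4139, 0.096 , 0.0884]), array([413.7,  98.3]), array([44.7, 31.3]), 89.3) body (210, array([0.4086, 0.0994, 0.0685]), array([415.1,  96.8]), array([65.2, 39.8]), 87.9)
```

>>> move_arm --deltas '[0,0,-1.56,0,0,0,-1,0,0,-1.56,0,0,0,-1,0,0,-1.56,0,0,0,-1,0,0,-1.56,0,0,0,-1,0,0,-1.56,0,0,0,-1,0,0,-1.56,0,0,0,-1,0,0,-1.56,0,0,0,-1,0,0,-1.56,0,0,0,-1]'

```text
time: 12.85
tool_pos: [0.4151, 0.1001, 0.1326]
ee_rot: [-3.139, 0.001, 1.186]
wrist_force: [0.9, 0.2, 0.6]
width: 0.0942
finger_force: 0.0
```

```bash
python3 go.py .416 .0985 .136 1.545
```

```text
t 12.85 at [0.4151 0.1001 0.1326] [-3.1392e+00  1.2000e-03  1.1859e+00] F [0.9 0.2 0.6] w 0.0942 0.0 j [ 0.1  -0.16  1.76  0.    1.55  0.49]
turn [-0.003  0.001 -0.359] cm [-0.11  0.14 -0.34]
```

>>> move_arm --deltas '[0,0,-0.36,-0.1,0.1,0,-1,0,0,-0.36,-0.1,0.1,0,-1,0,0,-0.36,-0.1,0.1,0,-1,0,0,-0.36,-0.1,0.1,0,-1,0,0,-0.36,-0.1,0.1,2.5,-1,0,0,-0.36,-0.1,0.1,5,-1,0,0,-0.36,-0.1,0.1,7.5,-1,0,0,-0.36,-0.1,0.1,8,-1]'

```text
time: 13.65
tool_pos: [0.4133, 0.0985, 0.0505]
ee_rot: [-3.134, 0.001, 1.539]
wrist_force: [-0.1, -0.5, -0.2]
width: 0.0936
finger_force: 0.0
```

```bash
python3 go.py .416 .0985 .051 1.545
```

```text
t 13.65 at [0.4133 0.0985 0.0505] [-3.1339e+00  1.0000e-03  1.5385e+00] F [-0.1 -0.5 -0.2] w 0.0936 0.0 j [ 0.1  -0.1   1.87  0.    1.38  0.13]
turn [-0.008  0.001 -0.006] cm [ 0.01  0.27 -0.05]
```

>>> move_arm --deltas '[0,0,0,0,0.2,0,-1,0,0,0,0,0.2,0,0.3,0,0,0,0,0.2,0,0.3,0,0,0,0,0.2,0,0.3,0,0,0,0,0.2,0,0.3,0,0,0,0,0.2,0,0.3,0,0,0,0,0.2,0,0.3,0,0,0,0,0.2,0,1]'

```text
time: 14.45
tool_pos: [0.4185, 0.0988, 0.0545]
ee_rot: [3.141, -0.0, 1.54]
wrist_force: [-0.0, 0.7, 0.4]
width: 0.0413
finger_force: 0.0
```

>>> move_arm --deltas '[0,0,0,0,0,0,1,0,0,0,0,0,0,1,0,0,0,0,0,0,1,0,0,0,0,0,0,1]'

```text
time: 14.85
tool_pos: [0.4187, 0.0988, 0.0546]
ee_rot: [3.141, -0.0, 1.54]
wrist_force: [0.2, 0.2, -0.9]
width: 0.0361
finger_force: 29.9
```

```bash
python3 go.py .4917 -.2104 .20 1.938
```

```text
t 14.85 at [0.4187 0.0988 0.0546] [ 3.1410e+00 -1.0000e-04  1.5397e+00] F [ 0.2  0.2 -0.9] w 0.0361 29.9 j [ 0.1  -0.1   1.86  0.    1.38  0.13]
turn [ 0.001  0.    -0.398] cm [-30.68   8.27 -14.54]
```

>>> move_arm --deltas '[0,0,0,0,0,-2,1,0,0,0,0,0,-5,1,0,0,0,0,0,-9,1,0,0,0,0,0,-12,1,0,0,0,0,0,-14,1,0,0,0,0,0,-14.5,1]'

```text
time: 15.45
tool_pos: [0.4193, 0.0989, 0.2018]
ee_rot: [3.138, -0.001, 1.54]
wrist_force: [0.2, 0.5, -2.3]
width: 0.0362
finger_force: 29.9
```

>>> move_arm --deltas '[0,0,-0.398,-4,1,0,1,0,0,-0.398,-8,2,0,1,0,0,-0.398,-12,3.2,0,1,0,0,-0.398,-16,4.3,0,1,0,0,-0.398,-20,5.4,0,1,0,0,-0.398,-24,6.5,0,1,0,0,-0.398,-28,7.5,0,1,0,0,-0.398,-30.7,8.3,0,1]'

```text
time: 16.25
tool_pos: [0.4909, -0.2128, 0.1968]
ee_rot: [-3.138, -0.003, 1.936]
wrist_force: [-0.4, 0.7, -2.1]
width: 0.0359
finger_force: 30.0
```

>>> move_arm --deltas '[0,0,0,0,0,0,1,0,0,0,0,0,0,1,0,0,0,0,0,0,1]'

```text
time: 16.55
tool_pos: [0.4913, -0.2094, 0.1983]
ee_rot: [-3.14, -0.002, 1.939]
wrist_force: [-0.8, -0.3, -1.7]
width: 0.0359
finger_force: 30.0
```

```bash
python3 go.py .4917 -.2104 .12 1.938; python3 - <<'E'
from m import *
o=robot.get_obs()["tool_pos"]
for n in("side","top"):
    s=cam(n); P=s["P"]
    q=reg(P,o[:2],.06,o[2]-.055,o[2]-.01); print(n,"pack low",rect(q),q[:,2].min())
    print("+y wall",rect(reg(P,(.477,-.173),.04,.095,.1035)))
    print("cover",rect(reg(P,(.5232,-.287),.06,.102,.109)))
    save(cv2.resize(s["image"][160:300,230:370],None,fx=4,fy=4,interpolation=cv2.INTER_CUBIC),n+"3.png")
E
```

```text
t 16.55 at [ 0.4913 -0.2094  0.1983] [-3.1404e+00 -2.4000e-03  1.9387e+00] F [-0.8 -0.3 -1.7] w 0.0359 30.0 j [-0.51  0.06  1.42  0.    1.67 -0.88]
turn [-0.001 -0.002  0.001] cm [-0.12  0.01  7.83]
side pack low (285, array([ 0.4809, -0.2188,  0.1679]), array([ 481.5, -218.1]), array([29.7, 58.8]), 53.7) 0.14424314456844467
+y wall (54, array([ 0.4756, -0.1747,  0.0992]), array([ 477.4, -172.7]), array([62.5, 11.3]), 22.0)
cover (391, array([ 0.5198, -0.2922,  0.1054]), array([ 521.3, -287. ]), array([65., 91.]), 19.4)Traceback (most recent call last):
  File "<stdin>", line 5, in <module>
    return umr_minimum(a, axis, None, out, keepdims, initial, where)
ValueError: zero-size array to reduction operation minimum which has no identity
```

View pics/side3.png

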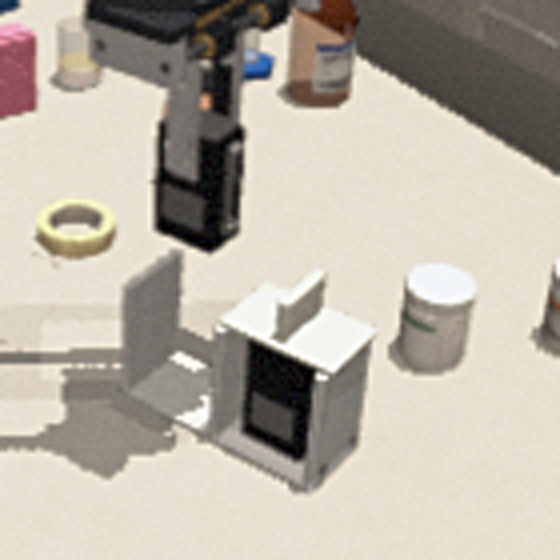

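The pack hangs above the empty bay, at about (200,190) in the crop, and the cover lies flat over the stored pack. Next I'll check its lateral offset in the rack frame.

```bash
python3 - <<'E'
from m import *
a=.367; c=np.array([.4918,-.2103])
s=cam("side"); P=s["P"].reshape(-1,3)
def fr(P): d=P[:,:2]-c; return np.c_[d@[np.cos(a),np.sin(a)],d@[-np.sin(a),np.cos(a)],P[:,2]]*1000
q=fr(P)
m=(abs(q[:,0])<70)&(abs(q[:,1])<60)&(q[:,2]>145)&(q[:,2]<185)
b=q[m]
for z in range(145,190,5):
    k=b[(b[:,2]>=z)&(b[:,2]<z+5)]; print(z,len(k),np.percentile(k[:,0],[3,97]).round(1),np.percentile(k[:,1],[3,50,97]).round(1))
w=q[(abs(q[:,0])<40)&(q[:,2]>20)&(q[:,2]<90)&(q[:,1]>20)&(q[:,1]<50)]; print("+wall inner",len(w),np.percentile(w[:,1],[5,50,95]),)
w=q[(abs(q[:,0])<40)&(q[:,2]>102)&(q[:,2]<108)&(q[:,1]<-20)&(q[:,1]>-140)]; print("cover",np.percentile(w[:,1],[1,99]),np.percentile(w[:,0],[1,99]))
E
```

```text
145 22 [-18.1  12. ] [-21.4  -8.5  25. ]
150 25 [-18.7  -4.2] [-21.7  -2.2  24.8]
155 35 [-19.4  -5.9] [-21.6   0.1  27.4]
160 34 [-18.2  10.6] [-27.7 -20.   21.2]
165 38 [-19.8   8.1] [-22.3 -10.7  27.1]
170 31 [-19.4  13.1] [-21.4  -2.5  25.1]
175 36 [-19.3   7.4] [-21.7  -6.1  23.3]
180 33 [-20.4  12. ] [-21.4  -9.5  24. ]Traceback (most recent call last):
  File "<stdin>", line 9, in <module>
    return _quantile_unchecked(
        a, q, axis, out, overwrite_input, method, keepdims, weights)
    return _ureduce(a,
                    func=_quantile_ureduce_func,
    ...<5 lines>...
                    overwrite_input=overwrite_input,
                    method=method)
    r = func(a, **kwargs)
    result = _quantile(arr,
                       quantiles=q,
    ...<2 lines>...
                       out=out,
                       weights=wgt)
    slices_having_nans = np.isnan(arr[-1, ...])
                                  ~~~^^^^^^^^^
IndexError: index -1 is out of bounds for axis 0 with size 0
```

>>> move_arm --deltas '[0,0,0,-0.2,0,0,1,0,0,0,-0.2,0,1.5,1,0,0,0,-0.2,0,3,1,0,0,0,-0.2,0,4.5,1,0,0,0,-0.2,0,5.5,1,0,0,0,-0.2,0,6.5,1,0,0,0,-0.2,0,6.5,1]'

```text
time: 17.4
tool_pos: [0.4915, -0.2119, 0.1321]
ee_rot: [-3.139, -0.003, 1.938]
wrist_force: [0.3, 0.4, -2.3]
width: 0.036
finger_force: 30.0
```

```bash
python3 go.py .4922 -.2113 .0610 1.938
```

```text
t 17.4 at [ 0.4915 -0.2119  0.1321] [-3.139  -0.0032  1.9377] F [ 0.3  0.4 -2.3] w 0.036 30.0 j [-0.51  0.08  1.52  0.    1.54 -0.88]
turn [-0.003 -0.003 -0.   ] cm [0.01 0.11 7.11]
```

>>> move_arm --deltas '[0,0,0,0,0.1,1.2,1,0,0,0,0,0.1,2.5,1,0,0,0,0,0.1,4,1,0,0,0,0,0.1,5.5,1,0,0,0,0,0.1,6.3,1,0,0,0,0,0.1,6.7,1,0,0,0,0,0.1,6.7,1]'

```text
time: 18.1
tool_pos: [0.4932, -0.2119, 0.0666]
ee_rot: [-3.141, -0.001, 1.938]
wrist_force: [-0.7, -0.4, -1.4]
width: 0.0356
finger_force: 30.0
```

```bash
python3 go.py .4922 -.2113 .0606 1.938
```

```text
t 18.1 at [ 0.4932 -0.2119  0.0666] [-3.1408e+00 -1.2000e-03  1.9377e+00] F [-0.7 -0.4 -1.4] w 0.0356 30.0 j [-0.51  0.13  1.61  0.    1.41 -0.88]
turn [-0.001 -0.001 -0.   ] cm [ 0.09 -0.07  0.6 ]
```

>>> move_arm --deltas '[0,0,0,0,0,0.3,1,0,0,0,0,0,0.45,1,0,0,0,0,0,0.55,1,0,0,0,0,0,0.62,1,0,0,0,0,0,0.65,1,0,0,0,0,0,0.65,1]'

```text
time: 18.7
tool_pos: [0.4936, -0.2122, 0.0611]
ee_rot: [3.141, 0.0, 1.938]
wrist_force: [-1.3, -0.2, -2.0]
width: 0.036
finger_force: 30.0
```

```bash
python3 go.py .4922 -.2113 .0606 1.938
```

```text
t 18.7 at [ 0.4936 -0.2122  0.0611] [3.1414e+00 1.0000e-04 1.9378e+00] F [-1.3 -0.2 -2. ] w 0.036 30.0 j [-0.51  0.13  1.61  0.    1.4  -0.88]
turn [ 0.  0. -0.] cm [ 0.13 -0.1   0.05]
```

Not yet in contact, so 1 mm more, then release.

>>> move_arm --deltas '[0,0,0,0,0,0.06,1,0,0,0,0,0,0.12,1,0,0,0,0,0,0.12,1,0,0,0,0,0,0.12,1]'

```text
time: 19.1
tool_pos: [0.4937, -0.2122, 0.0606]
ee_rot: [3.141, 0.001, 1.938]
wrist_force: [-1.8, 1.3, 3.4]
width: 0.0359
finger_force: 30.0
```

```bash
python3 go.py .4922 -.2113 .0606 1.938
```

```text
t 19.1 at [ 0.4937 -0.2122  0.0606] [3.1411e+00 5.0000e-04 1.9378e+00] F [-1.8  1.3  3.4] w 0.0359 30.0 j [-0.51  0.13  1.61  0.    1.39 -0.88]
turn [ 0.     0.001 -0.   ] cm [ 0.14 -0.11 -0.  ]
```

Contact made. Open, then rise straight up.

>>> move_arm --deltas '[0,0,0,0,0,0,-0.6,0,0,0,0,0,0,-0.6,0,0,0,0,0,0,-0.6,0,0,0,0,0,0,-0.6,0,0,0,0,0,0,-0.6,0,0,0,0,0,0,-0.6]'

```text
time: 19.7
tool_pos: [0.4936, -0.2121, 0.0597]
ee_rot: [3.142, -0.0, 1.938]
wrist_force: [-0.3, -0.1, 0.1]
width: 0.075
finger_force: 0.0
```

>>> move_arm --deltas '[0,0,0,0,0,-2,-0.6,0,0,0,0,0,-5,-0.6,0,0,0,0,0,-8,-0.6,0,0,0,0,0,-11,-0.6,0,0,0,0,0,-15,-0.6,0,0,0,0,0,-17,-0.6,0,0,0,0,0,-17,-0.6]'

```text
time: 20.4
tool_pos: [0.4952, -0.213, 0.2341]
ee_rot: [3.136, 0.006, 1.938]
wrist_force: [-0.4, -0.1, 0.0]
width: 0.0749
finger_force: 0.0
```

```bash
python3 go.py .4922 -.2113 .0606 1.938; python3 - <<'E'
from m import *
s=cam("side"); P=s["P"]
print("cover",rect(reg(P,(.5232,-.287),.06,.102,.109)))
print("pack top",rect(reg(P,(.4925,-.2105),.034,.09,.1)))
save(cv2.resize(s["image"][180:300,230:350],None,fx=4,fy=4,interpolation=cv2.INTER_CUBIC),"side4.png")
E
```

```text
t 20.4 at [ 0.4952 -0.213   0.2341] [3.1361 0.0064 1.9379] F [-0.4 -0.1  0. ] w 0.0749 0.0 j [-0.51  0.05  1.35  0.    1.73 -0.88]
turn [ 0.005  0.006 -0.   ] cm [ 0.38 -0.31 17.35]
cover (386, array([ 0.5201, -0.292 ,  0.1053]), array([ 522. , -286.5]), array([63.2, 91.4]), 22.5)
pack top (136, array([ 0.4898, -0.2142,  0.0951]), array([ 491.6, -209.8]), array([33.6, 49.7]), 20.6)
```

View pics/side4.png

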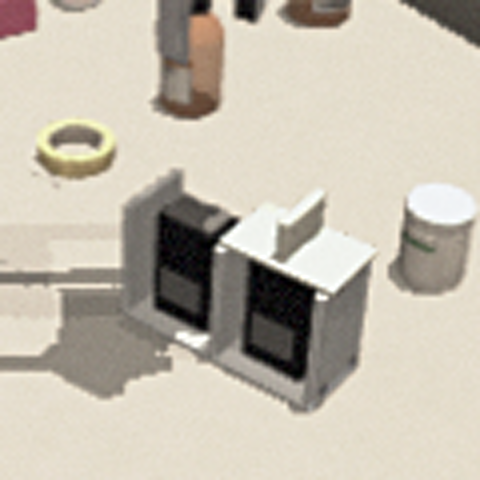

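The pack stands square in its bay, at about (190,260) in the crop. The cover lies flat over the stored pack at (300,240), and the gripper is clear.

```bash
python3 -c "
from bench import robot
print(robot.close_job())"
```

```text
the job is handed in; nothing more can be done
None
```

I handed the job in at about 20 s on the robot's clock; the final pictures show the pack standing square in the formerly empty bay and the cover flat over the stored pack, but the hand-in returned no verdict.

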